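# Screw the slicer's feed chute tight and square, then fit the pusher

### The job

Screw the slicer's loose feed chute down clockwise until its washer bites and then just on to the first position where its oblong mouth stands square, long sides along the machine's length: neither left slack nor turned past it. Then set the white pusher into the mouth, gently, fully home with its flange flat on the rim, and let go. Do not wrench the chute sideways or force the pusher, and leave the other things alone.

Things in the scene. Friction and masses are not known exactly. Their poses are not given: they have to be found in the camera images.
- machine: Hand-cranked benchtop slicer, fixed to the counter: aluminium housing 150 x 100 mm, top 90 mm above the counter, on a dark base plate 200 x 130 mm. Origin: on the counter under the housing's centre and the screw axis. x runs along its length towards the crank (black crank grip out to 151 mm at +x, up to 108 mm high), z up.
- chute: Steel feed chute screwed on the machine's neck: knurled round collar, 60 mm across, 22 mm high; above it an oblong open-topped tube, outside 84 mm (its x) by 46 mm (its y), walls 4 mm. Origin: on the screw axis at the collar's underside, about 110 mm above the counter; z up. Sides and ends are alike in pairs: it is square at every half turn, its x along the machine's x either way round.
- pusher: White plastic pusher standing on the counter, 0.25 kg: foot 72.5 mm (its x) by 34.5 mm (its y), its lowest 12 mm narrowed to 66 x 28 mm; from 52 to 58 mm up a flange 88 x 50 mm; from 58 to 92 mm a bar handle 56 mm along x, 16 mm wide. Origin: centre of the foot's underside, z up. In place the flange lies on the chute's rim, the foot hangs inside; either way round is right.
- shaker: Glass shaker, a bystander, 42 mm in diameter, 85 mm high. Origin: centre of its underside.
- mug: Yellow mug, a bystander at the back, 84 mm in diameter, 100 mm high. Origin: centre of its underside.
- rim (a point): Centre of the chute's mouth, level with its rim, 90 mm above the chute's origin; axes as the chute's. The mouth is 76 x 38 mm inside, 67 mm deep. The chute stands on a rubber mount that gives about 0.04 rad for 20 N sideways here. Turning clockwise seen from above screws it down, 5 mm a turn; it stays where it is left.
- washer_seat (a point): Top of the neck's foot, on the screw axis, by the rubber washer. Slack, the chute turns with under 0.1 Nm, also at a square position half a turn too early. In the last 70 to 35 degrees before the right square position the washer bites: turning then takes up to 0.9 Nm (0.3 Nm or more stays on a paused grip). The chute starts 80 to 246 degrees short: right is the first or second square met.
Things that resemble listed ones, but are neither listed nor needed, are in the scene too. Several things have the shape of the pusher; the one meant has the colours described above.

How it is judged:
By the outcome, as a careful person would: the job done as asked, in the order asked, and still so for the second after the job is handed in, with the robot touching nothing.
It also fails if it takes over 72 s, if anything falls off the work surface, if the arm or the gripper's body presses on something with over 40 N, if the wrist force passes 120 N, or if a joint passes its speed limit or range.

### The arm

A 6-joint arm with a two-finger parallel gripper is mounted at the origin on the work surface. World frame = base frame: x ahead of the robot, y to its left, z up, the work surface at z = 0. Lengths are in m, angles in degrees, forces in N, time in s.
With the tool pointing down it reaches from about 0.4 to 0.825 m from the base axis. Payload 7 kg.
Tool frame: the origin (TCP) lies between the finger pads; the fingertips stand 19 mm ahead of it and the grasp point (between the pads) is the TCP (r.finger_overhang is the distance from the TCP to the fingertips, in m); z points along the fingers, y is the direction in which the jaws open and shut (so a half turn about z gives the same grasp; the last joint's range is limited). The gripper opens to 88 mm and grips with 3 to 60 N. Pads are 19 mm wide; open, the fingers measure 130 mm over their backs; the gripper's body (78 mm by 193 mm) begins 47 mm behind the grasp point.
Start: joints at [-57.806, 20.546, 0.682, 0, -70.136, -16.507], TCP at [0.182, -0.65, 0.246] pointing down, gripper open.
Joint ranges: [-176.03, 176.03], [-82.01, 121.73], [-58.28, 71.71], [-173.87, 95.51], [-174.79, -0.11], [-173.66, 173.66]. Speed limits (degrees/s): [136.94, 136.94, 172.46, 180, 180, 180].

### API

Orientations are given as [roll, pitch, yaw] about the fixed x, y, z axes, in that order (R = Rz(yaw) Ry(pitch) Rx(roll)).
In Python, from plant import r, optics gives the robot as it stands. The module is installed in compiled form; this text tells all that it offers.
- The arm moves only by the tool step_arm, never from a script. Its argument "increments" is a list of rows, each an object of numbers: "tx", "ty", "tz": the shift along the world's x, y, z in mm; "ax", "ay", "az": the turn, a rotation vector about the world's x, y, z in degrees; "claw": the gripper command: -1 is shut, 1 is fully open, values between are in proportion. In form: [{"tx": .., "ty": .., "tz": .., "ax": .., "ay": .., "az": .., "claw": ..}, ...]. A call has 1 to 12 rows; each row shifts and turns the commanded pose from where the row before left it; what a row does not reach is not made up. A row lasts 1/10 s, in which the tool goes at most 50 mm and 8.59 degrees, less where a joint would pass 70% of its speed; a pose out of reach is approached as far as the arm can. A call with a gripper value outside its range is refused whole. The fingers move at their own pace and stop on an object; "newtons" is the grip in N (left out, the last holds). Time passes only in rows, so rows that do not move let the fingers close. It gives the time, the measured TCP pose, the force and the opening at its end, in the units of the state.
- r.get_state(): the state, without advancing time (a new reading comes with each control period).
- optics.capture(name): name is "side" or "top"; returns a dict with "image" (420x560x3 uint8, blue, green, red), "depth" (420x560 float32, m along the optical axis (not along the pixel's ray), 0 where there is no reading), "fx", "fy", "cx", "cy" (pixels), "R" (3x3) and "t" (3): a world point X has camera coordinates R X + t. Camera axes: x right, y down, z forward; pixel columns grow to the right and rows downward; lengths in m; the calibration is good to about 2 mm. A picture is of the moment at which its call begins.
- r.close_job(): hands the job in, once; it reports no verdict.
The state is a dict: "time_s": time; "joints": joint angles; "qd": joint speeds; "joint_torque": joint torques, N m; "tcp_pos": TCP position; "eef_rot": TCP orientation; "contact_force": force on the tool from outside, world axes, zero at the start; "moment": the same for the moment, N m; "gripper_width": finger opening in m.
Only numpy, scipy, OpenCV 4.12 (cv2) and the standard library are available. Lean on these libraries where they do the work, as an engineer would, in place of code of your own. Each camera call takes 0.05 s, during which the arm holds its last target. There are 200 camera calls.

## Working session

There is one attempt and no reset: what is moved stays moved. The work goes in short steps, Python scripts to look and compute and a tool call to move; the robot and the scene stay as the last step left them, time stands still between calls to the robot, and variables do not carry over. Pictures are saved under pics/ and viewed, about 8 in all and at most 12, crops included, and the job is handed in when it is done.

Besides the shell and the picture viewer there is one more tool, called after "Call:" by a JSON object that holds its "op" and its "data". step_arm: Moves the arm, as the interface text tells. Its arguments: {"type":"object","properties":{"increments":{"type":"array","items":{"type":"object","properties":{"tx":{"type":"number"},"ty":{"type":"number"},"tz":{"type":"number"},"ax":{"type":"number"},"ay":{"type":"number"},"az":{"type":"number"},"claw":{"type":"number"}}}},"newtons":{"type":"number"}},"required":["increments"]}

```bash
mkdir -p pics; cat > h.py <<'E'
import numpy as np, cv2
from plant import r, optics
def cap(n,f=None):
    c=optics.capture(n); np.savez('%s.npz'%n,**{k:np.asarray(v) for k,v in c.items()})
    if f: cv2.imwrite('pics/'+f,c['image'])
    return c
def cloud(c):
    d=c['depth']; v,u=np.mgrid[:d.shape[0],:d.shape[1]]
    P=np.stack([(u-c['cx'])/c['fx']*d,(v-c['cy'])/c['fy']*d,d],-1)
    P=(P-c['t'])@c['R']; P[d==0]=np.nan
    return P
E
python3 - <<'E'
from h import *
a=cap('top');b=cap('side')
for n,c in(('top',a),('side',b)):
    cv2.imwrite('pics/%s0.png'%n,c['image']);print(n,c['fx'],-c['R'].T@c['t'],c['R'][2])
print(r.get_state())
E
```

```text
top 446.71442620419776 [ 0.39813362 -0.02416698  0.94031793] [ 0.20667746 -0.0149583  -0.97829478]
side 394.50535581715957 [0.28577352 0.57577645 0.64812109] [ 0.33529266 -0.70963343 -0.61967671]
{'time_s': 0.1, 'joints': array([-5.78053816e+01,  2.05882234e+01,  6.37947755e-01, -1.72783836e-02,
       -7.01370088e+01, -1.65066421e+01]), 'qd': array([-0.04500281, -0.21903198,  0.13375101,  0.02012556, -0.00708947,
        0.07729002]), 'joint_torque': array([-1.88704427e-03, -5.84162915e+01,  2.93749988e+01,  7.01548800e+00,
        1.01368886e-02, -6.72695614e-05]), 'tcp_pos': array([ 0.18237075, -0.64945618,  0.24469957]), 'eef_rot': array([ 1.79911697e+02, -9.22793849e-03, -1.64317900e+02]), 'contact_force': array([-0.21401411, -0.58142058, -0.13982844]), 'moment': array([ 0.03165291, -0.00427232,  0.03343419]), 'gripper_width': 0.08764047532521647}
```

View pics/top0.png

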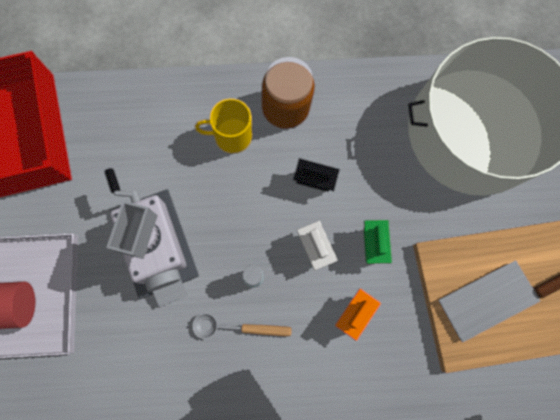

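View pics/side0.png

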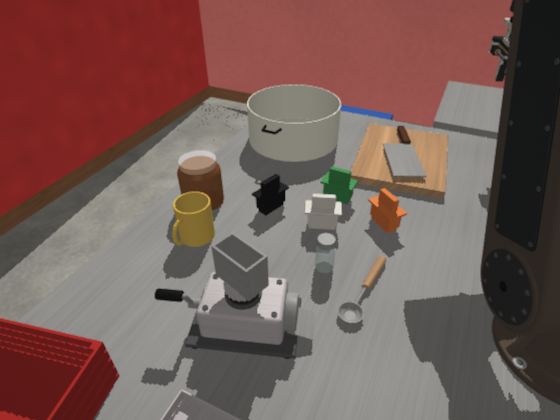

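The top view has the chute rim at about (132,230), the machine at (155,245) with its crank at (112,180), the white pusher at (318,245), the shaker at (253,275) and the mug at (232,125). Black, green and orange lookalikes stand around the pusher.

```bash
cat >> h.py <<'E'
def rect(P,m,off=0):
    Q=P[m][:,:2]; (c,s,a)=cv2.minAreaRect((Q*1000).astype(np.float32))
    if s[0]<s[1]: s=(s[1],s[0]);a+=90
    return np.round(c,1),np.round(s,1),round((a+90)%180-90,1),len(Q),np.round(np.median(P[m][:,2])*1000,1)
def near(P,x,y,rad,z0,z1):
    return (np.hypot(P[...,0]-x,P[...,1]-y)<rad)&(P[...,2]>z0)&(P[...,2]<z1)
E
cat > m.py <<'E'
from h import *
for n in('top','side'):
    c=dict(np.load(n+'.npz'));P=cloud(c)
    if n=='top':
        print([np.round(P[v,u],3) for u,v in((132,230),(170,265),(112,180),(318,245),(253,275),(232,125),(120,225))])
        p0=P[245,318];m0=P[265,170]
    print(n,'rim',rect(P,near(P,m0[0]+.03,m0[1]+.03,.12,.19,.23)))
    mm=near(P,m0[0]+.02,m0[1],.14,.19,.23); print(np.histogram(P[mm][:,2],12))
    print('house',rect(P,near(P,m0[0]+.02,m0[1]+.02,.14,.085,.095)))
    print('flange',rect(P,near(P,p0[0],p0[1],.06,.053,.064)))
    print('handle',rect(P,near(P,p0[0],p0[1],.06,.086,.097)))
    print('shaker',rect(P,near(P,*P[275,253][:2],.04,.02,.12))) if n=='top' else 0
E
python3 m.py
```

```text
[array([0.549, 0.207, 0.13 ]), array([0.485, 0.146, 0.089]), array([0.654, 0.253, 0.106]), array([ 0.508, -0.137,  0.092]), array([ 0.458, -0.01 ,  0.085]), array([0.798, 0.022, 0.005]), array([0.549, 0.213, 0.182])]
top rim (array([541.7, 195.7]), array([84.2, 47.3]), -17.7, 523, np.float64(198.1))
(array([ 22,  19,  23,  22,  21,  35,  54, 105, 116,  83,  20,   3]), array([0.19015374, 0.19118422, 0.1922147 , 0.19324518, 0.19427566,
       0.19530614, 0.19633662, 0.1973671 , 0.19839758, 0.19942806,
       0.20045854, 0.20148902, 0.2025195 ]))
house (array([530.8, 191.7]), array([171.1,  98.7]), 18.1, 1991, np.float64(89.3))
flange (array([ 513. , -138.5]), array([87.8, 50.2]), 19.6, 793, np.float64(57.6))
handle (array([ 512.7, -138.4]), array([55.8, 16.6]), 18.8, 246, np.float64(91.1))
shaker (array([457.5,  -8.4]), array([39., 39.]), 58.4, 370, np.float64(84.3))
side rim (array([543.6, 196.8]), array([85.9, 47.7]), -18.1, 658, np.float64(197.5))
(array([ 32,  51,  42,  37,  29,  31,  45,  50,  66, 141, 102,  32]), array([0.19002986, 0.19092999, 0.19183013, 0.19273026, 0.1936304 ,
       0.19453053, 0.19543067, 0.1963308 , 0.19723094, 0.19813107,
       0.19903121, 0.19993134, 0.20083148]))
house (array([532.5, 194.4]), array([169.9,  98.5]), 18.5, 2536, np.float64(89.6))
flange (array([ 515.4, -136.8]), array([86.9, 52. ]), 20.3, 370, np.float64(57.4))
handle (array([ 514.5, -137.3]), array([54.9, 20.2]), 15.4, 125, np.float64(90.7))
```

Call:
{"op": "step_arm", "data": {"increments": [{"tx": 26.5, "ty": 29, "tz": 5, "az": 7, "claw": 1}, {"tx": 26.5, "ty": 29, "tz": 5, "az": 7, "claw": 1}, {"tx": 26.5, "ty": 29, "tz": 5, "az": 7, "claw": 1}, {"tx": 26.5, "ty": 29, "tz": 5, "az": 7, "claw": 1}, {"tx": 26.5, "ty": 29, "tz": 5, "az": 7, "claw": 1}, {"tx": 26.5, "ty": 29, "tz": 5, "az": 7, "claw": 1}, {"tx": 26.5, "ty": 29, "tz": 5, "az": 7, "claw": 1}, {"tx": 26.5, "ty": 29, "tz": 5, "az": 7, "claw": 1}, {"tx": 26.5, "ty": 29, "tz": 5, "az": 7, "claw": 1}, {"tx": 26.5, "ty": 29, "tz": 5, "az": 7, "claw": 1}, {"tx": 26.5, "ty": 29, "tz": 5, "az": 7, "claw": 1}, {"tx": 26.5, "ty": 29, "tz": 5, "az": 7, "claw": 1}], "newtons": 30}}

```text
$.increments[0]: bad value
```

```bash
python3 - <<'E'
from h import *
# refine machine yaw: straight housing edges by trimming; rim by upper band
for n in('top','side'):
    P=cloud(dict(np.load(n+'.npz')))
    Q=P[near(P,.542,.196,.15,.083,.095)][:,:2]*1000
    for c0 in [(542,196)]:
        for a in np.radians([17.8,18.3]):
            e=np.array([np.cos(a),np.sin(a)]);f=np.array([-e[1],e[0]]);L=(Q-c0)
            x,y=L@e,L@f
            # edge extremes per x-bin, fit lines
            res=[]
            for s in(1,-1):
                b=[(x0,np.percentile(s*y[(x>x0)&(x<x0+10)],98)*s) for x0 in range(-65,65,10) if ((x>x0)&(x<x0+10)).sum()>8]
                b=np.array(b);k=np.abs(b[:,1]-np.median(b[:,1]))<3;p=np.polyfit(b[k,0],b[k,1],1);res.append((round(np.degrees(np.arctan(p[0]))+np.degrees(a),2),round(p[1],1),k.sum()))
            print(n,np.degrees(a),res,'x range',np.percentile(x[abs(y)<40],[.5,99.5]))
E
```

```text
top 17.8 [(np.float64(18.8), np.float64(46.8), np.int64(6)), (np.float64(17.35), np.float64(-48.3), np.int64(13))] x range [-96.38155861  98.2746848 ]
top 18.3 [(np.float64(18.75), np.float64(47.0), np.int64(7)), (np.float64(17.46), np.float64(-48.4), np.int64(13))] x range [-96.51494531  98.39369474]
side 17.8 [(np.float64(18.26), np.float64(49.2), np.int64(13)), (np.float64(17.12), np.float64(-14.0), np.int64(2))] x range [-93.18372606 105.02129309]
side 18.3 [(np.float64(18.24), np.float64(49.2), np.int64(13)), (np.float64(16.32), np.float64(-14.5), np.int64(2))] x range [-93.17690596 105.25561062]
```

Call:
{"op": "step_arm", "data": {"increments": [{"tx": 26.5, "ty": 29, "tz": 5, "ax": 0, "ay": 0, "az": 7, "claw": 1}, {"tx": 26.5, "ty": 29, "tz": 5, "ax": 0, "ay": 0, "az": 7, "claw": 1}, {"tx": 26.5, "ty": 29, "tz": 5, "ax": 0, "ay": 0, "az": 7, "claw": 1}, {"tx": 26.5, "ty": 29, "tz": 5, "ax": 0, "ay": 0, "az": 7, "claw": 1}, {"tx": 26.5, "ty": 29, "tz": 5, "ax": 0, "ay": 0, "az": 7, "claw": 1}, {"tx": 26.5, "ty": 29, "tz": 5, "ax": 0, "ay": 0, "az": 7, "claw": 1}, {"tx": 26.5, "ty": 29, "tz": 5, "ax": 0, "ay": 0, "az": 7, "claw": 1}, {"tx": 26.5, "ty": 29, "tz": 5, "ax": 0, "ay": 0, "az": 7, "claw": 1}, {"tx": 26.5, "ty": 29, "tz": 5, "ax": 0, "ay": 0, "az": 7, "claw": 1}, {"tx": 26.5, "ty": 29, "tz": 5, "ax": 0, "ay": 0, "az": 7, "claw": 1}, {"tx": 26.5, "ty": 29, "tz": 5, "ax": 0, "ay": 0, "az": 7, "claw": 1}, {"tx": 26.5, "ty": 29, "tz": 5, "ax": 0, "ay": 0, "az": 7, "claw": 1}], "newtons": 30}}

```text
time_s: 1.3
tcp_pos: [0.5012, -0.3004, 0.3056]
eef_rot: [180.0, 0.0, -80.0]
contact_force: [-1.2, -0.5, 0.7]
gripper_width: 0.0877
```

Call:
{"op": "step_arm", "data": {"increments": [{"tx": 3.5, "ty": 41.4, "tz": 0, "ax": 0, "ay": 0, "az": 5.2, "claw": 1}, {"tx": 3.5, "ty": 41.4, "tz": 0, "ax": 0, "ay": 0, "az": 5.2, "claw": 1}, {"tx": 3.5, "ty": 41.4, "tz": 0, "ax": 0, "ay": 0, "az": 5.2, "claw": 1}, {"tx": 3.5, "ty": 41.4, "tz": 0, "ax": 0, "ay": 0, "az": 5.2, "claw": 1}, {"tx": 3.5, "ty": 41.4, "tz": 0, "ax": 0, "ay": 0, "az": 5.2, "claw": 1}, {"tx": 3.5, "ty": 41.4, "tz": 0, "ax": 0, "ay": 0, "az": 5.2, "claw": 1}, {"tx": 3.5, "ty": 41.4, "tz": 0, "ax": 0, "ay": 0, "az": 5.2, "claw": 1}, {"tx": 3.5, "ty": 41.4, "tz": 0, "ax": 0, "ay": 0, "az": 5.2, "claw": 1}, {"tx": 3.5, "ty": 41.4, "tz": 0, "ax": 0, "ay": 0, "az": 5.2, "claw": 1}, {"tx": 3.5, "ty": 41.4, "tz": 0, "ax": 0, "ay": 0, "az": 5.2, "claw": 1}, {"tx": 3.5, "ty": 41.4, "tz": 0, "ax": 0, "ay": 0, "az": 5.2, "claw": 1}, {"tx": 2.5, "ty": 41, "tz": 0, "ax": 0, "ay": 0, "az": 5, "claw": 1}]}}

```text
time_s: 2.5
tcp_pos: [0.5411, 0.1963, 0.3053]
eef_rot: [180.0, 0.0, -17.9]
contact_force: [1.0, -0.5, -0.2]
gripper_width: 0.0881
```

Call:
{"op": "step_arm", "data": {"increments": [{"tx": 0, "ty": 0, "tz": 0, "ax": 0, "ay": 0, "az": 0, "claw": 1}, {"tx": 0, "ty": 0, "tz": 0, "ax": 0, "ay": 0, "az": 0, "claw": 1}]}}

```text
time_s: 2.7
tcp_pos: [0.5411, 0.1954, 0.3048]
eef_rot: [179.9, 0.1, -18.0]
contact_force: [-0.4, -0.4, 0.2]
gripper_width: 0.0878
```

```bash
python3 - <<'E'
from h import *
s=r.get_state();print(s['tcp_pos'],s['eef_rot'],s['contact_force'],s['moment'],s['joints'])
c=cap('side');cv2.imwrite('pics/s1.png',cv2.resize(c['image'][130:370,130:350],None,fx=2.4,fy=2.4))
E
```

```text
[0.54111269 0.19540187 0.30476806] [ 1.79930417e+02  5.53707745e-02 -1.80346958e+01] [-0.4206121  -0.37604289  0.24770092] [-0.08100253  0.194077   -0.02629278] [ 3.93234917e+01  9.33419483e+00 -6.76993936e+00 -9.46060206e-03
 -7.39843251e+01  3.26444634e+01]
```

View pics/s1.png

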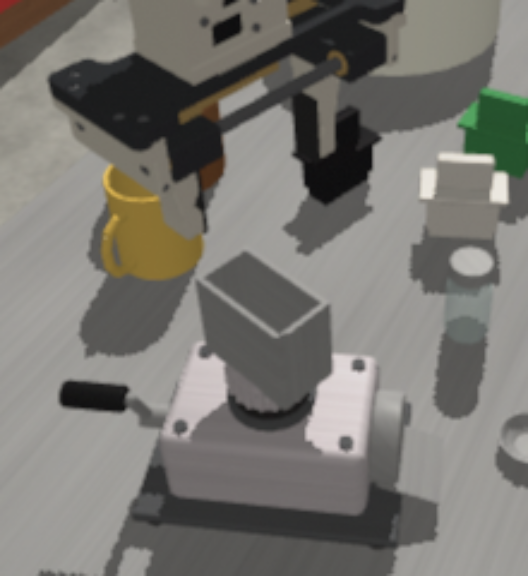

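The gripper straddles the narrow side of the chute, with its jaws across the tube. I'll go down and grip it.

Call:
{"op": "step_arm", "data": {"increments": [{"tx": 1.5, "ty": 0.5, "tz": -25, "ax": 0, "ay": 0, "az": 0, "claw": 1}, {"tx": 0, "ty": 0, "tz": -25, "ax": 0, "ay": 0, "az": 0, "claw": 1}, {"tx": 0, "ty": 0, "tz": -25, "ax": 0, "ay": 0, "az": 0, "claw": 1}, {"tx": 0, "ty": 0, "tz": -20, "ax": 0, "ay": 0, "az": 0, "claw": 1}, {"tx": 0, "ty": 0, "tz": -15, "ax": 0, "ay": 0, "az": 0, "claw": 1}, {"tx": 0, "ty": 0, "tz": -15, "ax": 0, "ay": 0, "az": 0, "claw": 0.3}, {"tx": 0, "ty": 0, "tz": 0, "ax": 0, "ay": 0, "az": 0, "claw": -1}, {"tx": 0, "ty": 0, "tz": 0, "ax": 0, "ay": 0, "az": 0, "claw": -1}, {"tx": 0, "ty": 0, "tz": 0, "ax": 0, "ay": 0, "az": 0, "claw": -1}, {"tx": 0, "ty": 0, "tz": 0, "ax": 0, "ay": 0, "az": 0, "claw": -1}], "newtons": 40}}

```text
time_s: 3.75
tcp_pos: [0.5434, 0.1951, 0.1816]
eef_rot: [-179.9, -0.1, -18.1]
contact_force: [-0.1, -0.2, 0.1]
gripper_width: 0.053
```

```bash
python3 - <<'E'
from h import *
s=r.get_state();print(s['tcp_pos'],s['eef_rot'],s['contact_force'],s['moment'],s['gripper_width'])
E
```

```text
[0.54341324 0.19507717 0.18157997] [-1.79927474e+02 -5.61730890e-02 -1.81333479e+01] [-0.14283423 -0.20581901  0.07118228] [-0.06045591  0.1961379  -0.00615849] 0.05296468524560629
```

Still closing.

Call:
{"op": "step_arm", "data": {"increments": [{"tx": 0, "ty": 0, "tz": 0, "ax": 0, "ay": 0, "az": 0, "claw": -1}, {"tx": 0, "ty": 0, "tz": 0, "ax": 0, "ay": 0, "az": 0, "claw": -1}, {"tx": 0, "ty": 0, "tz": 0, "ax": 0, "ay": 0, "az": 0, "claw": -1}]}}

```text
time_s: 4.05
tcp_pos: [0.5435, 0.1955, 0.1814]
eef_rot: [-179.9, -0.1, -18.1]
contact_force: [-0.5, 2.3, 5.1]
gripper_width: 0.0459
```

```bash
cat > st.py <<'E'
from h import *
s=r.get_state()
for k in('tcp_pos','eef_rot','contact_force','moment','gripper_width'): print(k,np.round(s[k],4))
E
python3 st.py
```

```text
tcp_pos [0.5435 0.1955 0.1814]
eef_rot [-1.799298e+02 -6.150000e-02 -1.809290e+01]
contact_force [-0.4856  2.2619  5.074 ]
moment [0.4618 0.4888 0.006 ]
gripper_width 0.0459
```

Call:
{"op": "step_arm", "data": {"increments": [{"tx": 0, "ty": 0, "tz": -0.08, "ax": 0, "ay": 0, "az": -3, "claw": -1}, {"tx": 0, "ty": 0, "tz": -0.08, "ax": 0, "ay": 0, "az": -6, "claw": -1}, {"tx": 0, "ty": 0, "tz": -0.08, "ax": 0, "ay": 0, "az": -6, "claw": -1}, {"tx": 0, "ty": 0, "tz": -0.08, "ax": 0, "ay": 0, "az": -6, "claw": -1}, {"tx": 0, "ty": 0, "tz": -0.08, "ax": 0, "ay": 0, "az": -6, "claw": -1}, {"tx": 0, "ty": 0, "tz": -0.08, "ax": 0, "ay": 0, "az": -6, "claw": -1}, {"tx": 0, "ty": 0, "tz": -0.08, "ax": 0, "ay": 0, "az": -6, "claw": -1}, {"tx": 0, "ty": 0, "tz": -0.08, "ax": 0, "ay": 0, "az": -6, "claw": -1}, {"tx": 0, "ty": 0, "tz": -0.08, "ax": 0, "ay": 0, "az": -6, "claw": -1}, {"tx": 0, "ty": 0, "tz": -0.08, "ax": 0, "ay": 0, "az": -6, "claw": -1}, {"tx": 0, "ty": 0, "tz": -0.08, "ax": 0, "ay": 0, "az": -3, "claw": -1}, {"tx": 0, "ty": 0, "tz": 0, "ax": 0, "ay": 0, "az": 0, "claw": -1}]}}

```text
time_s: 5.25
tcp_pos: [0.543, 0.1953, 0.1805]
eef_rot: [-180.0, 0.0, -78.2]
contact_force: [-2.9, 1.3, 8.2]
gripper_width: 0.0454
```

```bash
python3 st.py
```

```text
tcp_pos [0.543  0.1953 0.1805]
eef_rot [-1.799628e+02  1.520000e-02 -7.820210e+01]
contact_force [-2.9472  1.3214  8.1874]
moment [ 0.3503  1.3258 -0.0779]
gripper_width 0.0454
```

Call:
{"op": "step_arm", "data": {"increments": [{"tx": -0.5, "ty": 0, "tz": 0, "ax": 0, "ay": 0, "az": -3, "claw": -1}, {"tx": -0.5, "ty": 0, "tz": 0, "ax": 0, "ay": 0, "az": -5, "claw": -1}, {"tx": 0, "ty": 0, "tz": -0.07, "ax": 0, "ay": 0, "az": -5, "claw": -1}, {"tx": 0, "ty": 0, "tz": -0.07, "ax": 0, "ay": 0, "az": -5, "claw": -1}, {"tx": 0, "ty": 0, "tz": -0.07, "ax": 0, "ay": 0, "az": -5, "claw": -1}, {"tx": 0, "ty": 0, "tz": -0.07, "ax": 0, "ay": 0, "az": -5, "claw": -1}, {"tx": 0, "ty": 0, "tz": -0.07, "ax": 0, "ay": 0, "az": -5, "claw": -1}, {"tx": 0, "ty": 0, "tz": -0.07, "ax": 0, "ay": 0, "az": -5, "claw": -1}, {"tx": 0, "ty": 0, "tz": -0.07, "ax": 0, "ay": 0, "az": -5, "claw": -1}, {"tx": 0, "ty": 0, "tz": 0, "ax": 0, "ay": 0, "az": 0, "claw": -1}], "newtons": 60}}

```text
time_s: 6.25
tcp_pos: [0.5424, 0.1955, 0.18]
eef_rot: [-179.9, 0.1, -121.2]
contact_force: [-0.2, 1.1, 4.6]
gripper_width: 0.0453
```

```bash
python3 st.py
```

```text
tcp_pos [0.5424 0.1955 0.18  ]
eef_rot [-1.799483e+02  6.580000e-02 -1.211933e+02]
contact_force [-0.2374  1.0536  4.5723]
moment [0.5337 0.2799 0.4278]
gripper_width 0.0453
```

Call:
{"op": "step_arm", "data": {"increments": [{"tx": 0, "ty": 0, "tz": 0, "ax": 0, "ay": 0, "az": -3, "claw": -1}, {"tx": 0, "ty": 0, "tz": 0, "ax": 0, "ay": 0, "az": -4, "claw": -1}, {"tx": 0, "ty": 0, "tz": 0, "ax": 0, "ay": 0, "az": -4, "claw": -1}, {"tx": 0, "ty": 0, "tz": -0.05, "ax": 0, "ay": 0, "az": -4, "claw": -1}, {"tx": 0, "ty": 0, "tz": -0.05, "ax": 0, "ay": 0, "az": -4, "claw": -1}, {"tx": 0, "ty": 0, "tz": -0.05, "ax": 0, "ay": 0, "az": -4, "claw": -1}, {"tx": 0, "ty": 0, "tz": -0.05, "ax": 0, "ay": 0, "az": -4, "claw": -1}, {"tx": 0, "ty": 0, "tz": -0.05, "ax": 0, "ay": 0, "az": -4, "claw": -1}, {"tx": 0, "ty": 0, "tz": -0.05, "ax": 0, "ay": 0, "az": -4, "claw": -1}, {"tx": 0, "ty": 0, "tz": 0, "ax": 0, "ay": 0, "az": -3, "claw": -1}, {"tx": 0, "ty": 0, "tz": 0, "ax": 0, "ay": 0, "az": -2, "claw": -1}, {"tx": 0, "ty": 0, "tz": 0, "ax": 0, "ay": 0, "az": 0, "claw": -1}]}}

```text
time_s: 7.45
tcp_pos: [0.5423, 0.1958, 0.1794]
eef_rot: [180.0, 0.1, -161.0]
contact_force: [-0.6, 3.6, 6.1]
gripper_width: 0.0461
```

```bash
python3 st.py; python3 - <<'E'
from h import *
c=cap('side');P=cloud(c);cv2.imwrite('pics/s2.png',cv2.resize(c['image'][150:370,130:350],None,fx=2.6,fy=2.6))
E
```

```text
tcp_pos [0.5423 0.1958 0.1794]
eef_rot [ 1.799674e+02  8.200000e-02 -1.610382e+02]
contact_force [-0.6225  3.5893  6.1   ]
moment [1.4388 0.2976 0.6216]
gripper_width 0.0461
```

View pics/s2.png

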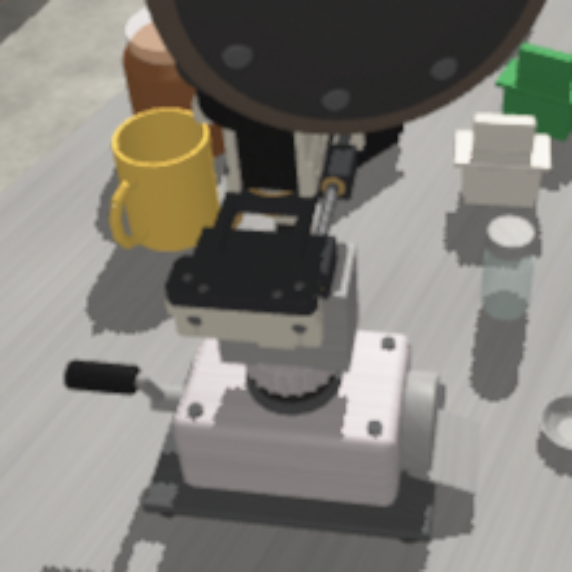

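Torque is 0.62 Nm with the grip paused, so the washer has bitten, and the mouth is nearly square. I'll release, back off and measure the chute against the machine.

Call:
{"op": "step_arm", "data": {"increments": [{"tx": 0, "ty": 0, "tz": 0, "ax": 0, "ay": 0, "az": 0, "claw": 1}, {"tx": 0, "ty": 0, "tz": 0, "ax": 0, "ay": 0, "az": 0, "claw": 1}, {"tx": 0, "ty": 0, "tz": 0, "ax": 0, "ay": 0, "az": 0, "claw": 1}, {"tx": 0, "ty": 0, "tz": 20, "ax": 0, "ay": 0, "az": 0, "claw": 1}, {"tx": 0, "ty": 0, "tz": 35, "ax": 0, "ay": 0, "az": 0, "claw": 1}, {"tx": 0, "ty": 0, "tz": 35, "ax": 0, "ay": 0, "az": 0, "claw": 1}, {"tx": -1, "ty": -35, "tz": 20, "ax": 0, "ay": 0, "az": 0, "claw": 1}, {"tx": -1, "ty": -45, "tz": 0, "ax": 0, "ay": 0, "az": 0, "claw": 1}, {"tx": -1, "ty": -45, "tz": 0, "ax": 0, "ay": 0, "az": 0, "claw": 1}, {"tx": -1, "ty": -45, "tz": 0, "ax": 0, "ay": 0, "az": 0, "claw": 1}, {"tx": -1, "ty": -45, "tz": 0, "ax": 0, "ay": 0, "az": 0, "claw": 1}, {"tx": 0, "ty": -35, "tz": 0, "ax": 0, "ay": 0, "az": 0, "claw": 1}]}}

```text
time_s: 8.7
tcp_pos: [0.5361, -0.0574, 0.2888]
eef_rot: [180.0, -0.0, -161.1]
contact_force: [0.8, 0.5, -0.5]
gripper_width: 0.0876
```

```bash
cat > m2.py <<'E'
from h import *
import sys
for n in('top','side'):
    c=cap(n);P=cloud(c)
    x0=(130,240) if n=='side' else (60,160)
    y0=150 if n=='side' else 150
    im=c['image'][150:330,x0[0]:x0[0]+200] if n=='top' else c['image'][200:380,150:350]
    cv2.imwrite('pics/%s_%s.png'%(sys.argv[1],n),cv2.resize(im,None,fx=3,fy=3,interpolation=cv2.INTER_CUBIC))
    for lo in (.19,.194,.196): print(n,'rim',rect(P,near(P,.542,.196,.075,lo,.215)))
    print('house',rect(P,near(P,.542,.196,.11,.083,.095)))
E
python3 m2.py a; python3 st.py
```

```text
top rim (array([516.5, 186.2]), array([46.8, 31. ]), -70.7, 179, np.float64(196.2))
top rim (array([514.9, 185.8]), array([46.2, 27.4]), -67.9, 144, np.float64(196.5))
top rim (array([515. , 185.9]), array([46.1, 27.4]), -68.2, 100, np.float64(197.2))
house (array([508.2, 184.4]), array([122.9, 100.1]), 19.0, 1714, np.float64(89.1))
side rim (array([543.5, 196.8]), array([84.3, 49.1]), 20.8, 603, np.float64(196.0))
side rim (array([543.5, 196.8]), array([84.3, 49.1]), 20.8, 417, np.float64(196.7))
side rim (array([543.4, 196.8]), array([84.3, 48.7]), 20.2, 297, np.float64(197.0))
house (array([546.3, 199.2]), array([200.3,  98.4]), 18.5, 2597, np.float64(89.4))
tcp_pos [ 0.5362 -0.0586  0.2886]
eef_rot [-1.799843e+02 -7.250000e-02 -1.613282e+02]
contact_force [-0.2799  0.462  -0.9385]
moment [ 0.1109 -0.0064  0.0493]
gripper_width 0.0877
```

```bash
python3 - <<'E'
import numpy as np,cv2
c=np.load('side.npz');im=c['image'][225:365,180:310]
cv2.imwrite('pics/z.png',cv2.resize(im,None,fx=4,fy=4,interpolation=cv2.INTER_CUBIC))
E
```

```text
(no output)
```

View pics/z.png

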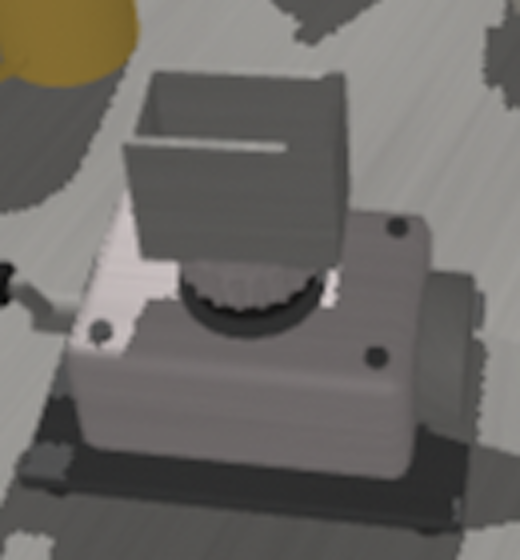

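```bash
cat > ang.py <<'E'
from h import *
def face(P,off,z0,z1,hx,a0=18.3,tol=.006):
    for _ in range(4):
        a=np.radians(a0);e=np.array([np.cos(a),np.sin(a)]);f=np.array([-e[1],e[0]])
        L=P[...,:2]-[.5427,.1962];x=L@e;y=L@f
        m=(abs(x)<hx)&(abs(y-off)<tol)&(P[...,2]>z0)&(P[...,2]<z1)
        A=np.c_[x[m],P[m][:,2],np.ones(m.sum())];k,*_=np.linalg.lstsq(A,y[m],rcond=None)
        res=y[m]-A@k; off=np.median(y[m]);tol=.004
        a0+=np.degrees(np.arctan(k[0]))
    return round(a0,2),round(off*1000,1),m.sum(),'rms',round(res.std()*1000,2),'tilt',round(np.degrees(k[1]),2)
if __name__=='__main__':
    P=cloud(cap('side'))
    print('chute',face(P,.023,.14,.19,.035)); print('house',face(P,.05,.025,.08,.06))
    c=dict(np.load('side.npz'))
    def px(u,v,z):
        d=c['R'].T@np.array([(u-c['cx'])/c['fx'],(v-c['cy'])/c['fy'],1]);o=-c['R'].T@c['t'];return (o+d*(z-o[2])/d[2])[:2]
    A=px(180+101/4,225+331/4,.09);B=px(180+376/4,225+356/4,.09);C=px(180+397/4,225+227/4,.09)
    print(A,B,C,np.degrees(np.arctan2(*(A-B)[::-1])),np.degrees(np.arctan2(*(C-B)[::-1]))+90,'centre',(A+C)/2)
E
python3 ang.py
```

```text
chute (np.float64(20.7), np.float64(22.5), np.int64(895), 'rms', np.float64(0.74), 'tilt', np.float64(0.04))
house (np.float64(18.17), np.float64(49.7), np.int64(1225), 'rms', np.float64(0.68), 'tilt', np.float64(-0.03))
[0.58838581 0.24787922] [0.47511043 0.20985875] [0.49739038 0.14195069] 18.554144335051852 18.164147314774752 centre [0.54288809 0.19491496]
```

The chute stands 2.5° short: its face is at 20.7° and the housing at 18.2°, each from a plane fit. I'll grip it again and add the remainder, allowing for about 1.7° of slip in the grip.

Call:
{"op": "step_arm", "data": {"increments": [{"tx": 1, "ty": 40, "tz": 0, "ax": 0, "ay": 0, "az": 1, "claw": 1}, {"tx": 1, "ty": 45, "tz": 0, "ax": 0, "ay": 0, "az": 1, "claw": 1}, {"tx": 1, "ty": 45, "tz": 0, "ax": 0, "ay": 0, "az": 0, "claw": 1}, {"tx": 1, "ty": 45, "tz": 0, "ax": 0, "ay": 0, "az": 0, "claw": 1}, {"tx": 1, "ty": 45, "tz": 0, "ax": 0, "ay": 0, "az": 0, "claw": 1}, {"tx": 1, "ty": 35, "tz": 0, "ax": 0, "ay": 0, "az": 0, "claw": 1}, {"tx": 0, "ty": 0, "tz": -30, "ax": 0, "ay": 0, "az": 0, "claw": 1}, {"tx": 0, "ty": 0, "tz": -40, "ax": 0, "ay": 0, "az": 0, "claw": 1}, {"tx": 0, "ty": 0, "tz": -30, "ax": 0, "ay": 0, "az": 0, "claw": 0.3}, {"tx": 0, "ty": 0, "tz": -9, "ax": 0, "ay": 0, "az": 0, "claw": 0.2}, {"tx": 0, "ty": 0, "tz": 0, "ax": 0, "ay": 0, "az": 0, "claw": 0.2}]}}

```text
time_s: 9.95
tcp_pos: [0.5423, 0.2001, 0.1788]
eef_rot: [-179.9, -0.2, -159.1]
contact_force: [1.5, 0.2, 0.7]
gripper_width: 0.0695
```

```bash
python3 st.py
```

```text
tcp_pos [0.5423 0.2001 0.1788]
eef_rot [-1.799416e+02 -1.581000e-01 -1.590734e+02]
contact_force [1.4661 0.2138 0.6592]
moment [-0.0095  0.0085 -0.0315]
gripper_width 0.0695
```

Call:
{"op": "step_arm", "data": {"increments": [{"tx": 0.2, "ty": -4.2, "tz": 0, "ax": 0, "ay": 0, "az": -0.2, "claw": 0.2}, {"tx": 0, "ty": 0, "tz": 0, "ax": 0, "ay": 0, "az": 0, "claw": -1}, {"tx": 0, "ty": 0, "tz": 0, "ax": 0, "ay": 0, "az": 0, "claw": -1}, {"tx": 0, "ty": 0, "tz": 0, "ax": 0, "ay": 0, "az": 0, "claw": -1}, {"tx": 0, "ty": 0, "tz": 0, "ax": 0, "ay": 0, "az": 0, "claw": -1}, {"tx": 0, "ty": 0, "tz": 0, "ax": 0, "ay": 0, "az": 0, "claw": -1}, {"tx": 0, "ty": 0, "tz": 0, "ax": 0, "ay": 0, "az": 0, "claw": -1}], "newtons": 60}}

```text
time_s: 10.65
tcp_pos: [0.5439, 0.1963, 0.1814]
eef_rot: [180.0, 0.1, -159.3]
contact_force: [-1.2, 1.4, 6.7]
gripper_width: 0.0459
```

```bash
python3 st.py
```

```text
tcp_pos [0.5439 0.1963 0.1814]
eef_rot [ 1.799817e+02  1.399000e-01 -1.592958e+02]
contact_force [-1.2302  1.4492  6.6818]
moment [ 0.2376  0.614  -0.0251]
gripper_width 0.0459
```

Call:
{"op": "step_arm", "data": {"increments": [{"tx": 0, "ty": 0, "tz": 0, "ax": 0, "ay": 0, "az": -1, "claw": -1}, {"tx": 0, "ty": 0, "tz": 0, "ax": 0, "ay": 0, "az": -1, "claw": -1}, {"tx": 0, "ty": 0, "tz": 0, "ax": 0, "ay": 0, "az": -1, "claw": -1}, {"tx": 0, "ty": 0, "tz": 0, "ax": 0, "ay": 0, "az": -1.1, "claw": -1}, {"tx": 0, "ty": 0, "tz": 0, "ax": 0, "ay": 0, "az": 0, "claw": -1}, {"tx": 0, "ty": 0, "tz": 0, "ax": 0, "ay": 0, "az": 0, "claw": -1}]}}

```text
time_s: 11.25
tcp_pos: [0.5439, 0.1962, 0.1814]
eef_rot: [180.0, 0.1, -163.3]
contact_force: [-1.6, 0.7, 6.6]
gripper_width: 0.0458
```

```bash
python3 st.py; python3 - <<'E'
from ang import *
P=cloud(cap('side'));print(face(P,.023,.135,.16,.04,19.),face(P,.023,.13,.19,.04,19.))
E
```

```text
tcp_pos [0.5439 0.1962 0.1814]
eef_rot [ 1.799971e+02  1.351000e-01 -1.633197e+02]
contact_force [-1.5511  0.6661  6.6345]
moment [0.0983 0.5362 0.6717]
gripper_width 0.0458
(np.float64(17.16), np.float64(22.6), np.int64(322), 'rms', np.float64(0.74), 'tilt', np.float64(-0.01)) (np.float64(17.08), np.float64(22.6), np.int64(568), 'rms', np.float64(0.78), 'tilt', np.float64(-0.27))
```

Call:
{"op": "step_arm", "data": {"increments": [{"tx": 0, "ty": 0, "tz": 0, "ax": 0, "ay": 0, "az": 0, "claw": 1}, {"tx": 0, "ty": 0, "tz": 0, "ax": 0, "ay": 0, "az": 0, "claw": 1}, {"tx": 0, "ty": 0, "tz": 0, "ax": 0, "ay": 0, "az": 0, "claw": 1}, {"tx": 0, "ty": 0, "tz": 20, "ax": 0, "ay": 0, "az": 0, "claw": 1}, {"tx": 0, "ty": 0, "tz": 35, "ax": 0, "ay": 0, "az": 0, "claw": 1}, {"tx": 0, "ty": 0, "tz": 35, "ax": 0, "ay": 0, "az": 0, "claw": 1}, {"tx": -2, "ty": -35, "tz": 20, "ax": 0, "ay": 0, "az": 0, "claw": 1}, {"tx": -3, "ty": -45, "tz": 0, "ax": 0, "ay": 0, "az": 0.5, "claw": 1}, {"tx": -3, "ty": -45, "tz": 0, "ax": 0, "ay": 0, "az": 0.5, "claw": 1}, {"tx": -3, "ty": -45, "tz": 0, "ax": 0, "ay": 0, "az": 0.5, "claw": 1}, {"tx": -3, "ty": -45, "tz": 0, "ax": 0, "ay": 0, "az": 0.5, "claw": 1}, {"tx": -3, "ty": -35, "tz": 0, "ax": 0, "ay": 0, "az": 0.5, "claw": 1}]}}

```text
time_s: 12.5
tcp_pos: [0.5255, -0.0563, 0.2899]
eef_rot: [-180.0, -0.0, -160.9]
contact_force: [0.5, 0.6, 0.2]
gripper_width: 0.0875
```

```bash
python3 ang.py; python3 st.py; python3 - <<'E'
from ang import *
P=cloud(dict(np.load('side.npz')));print('partial',face(P,.023,.135,.16,.04,19.));print('rim',[rect(P,near(P,.542,.196,.075,lo,.215)) for lo in (.19,.194)])
E
```

```text
chute (np.float64(18.49), np.float64(22.5), np.int64(884), 'rms', np.float64(0.71), 'tilt', np.float64(-0.12))
house (np.float64(18.15), np.float64(49.7), np.int64(1238), 'rms', np.float64(0.65), 'tilt', np.float64(-0.0))
[0.58838581 0.24787922] [0.47511043 0.20985875] [0.49739038 0.14195069] 18.554144335051852 18.164147314774752 centre [0.54288809 0.19491496]
tcp_pos [ 0.5248 -0.0594  0.2899]
eef_rot [-1.799604e+02 -6.530000e-02 -1.609658e+02]
contact_force [-1.1316 -3.3685 -0.1763]
moment [-0.4442  0.1501 -0.0335]
gripper_width 0.0875
partial (np.float64(18.63), np.float64(22.6), np.int64(481), 'rms', np.float64(0.69), 'tilt', np.float64(-0.2))
rim [(array([543.4, 196.5]), array([84.4, 48.4]), 19.4, 609, np.float64(195.8)), (array([543.7, 196.4]), array([84.2, 48.1]), 18.7, 417, np.float64(196.5))]
```

The chute is now square to within 0.4° (18.5° against 18.15°). Next is the pusher, with the jaws pre-narrowed to stay clear of the green lookalike.

Call:
{"op": "step_arm", "data": {"increments": [{"tx": -4, "ty": -27, "tz": 0, "ax": 0, "ay": 0, "az": 0.5, "claw": 0}, {"tx": -4, "ty": -26, "tz": 0, "ax": 0, "ay": 0, "az": 0, "claw": 0}, {"tx": -3, "ty": -26, "tz": -20, "ax": 0, "ay": 0, "az": 0, "claw": 0}, {"tx": 0, "ty": 0, "tz": -40, "ax": 0, "ay": 0, "az": 0, "claw": 0}, {"tx": 0, "ty": 0, "tz": -40, "ax": 0, "ay": 0, "az": 0, "claw": 0}, {"tx": 0, "ty": 0, "tz": -30, "ax": 0, "ay": 0, "az": 0, "claw": 0}, {"tx": 0, "ty": 0, "tz": 0, "ax": 0, "ay": 0, "az": 0, "claw": 0}, {"tx": 0, "ty": 0, "tz": 0, "ax": 0, "ay": 0, "az": 0, "claw": 0}]}}

```text
time_s: 13.35
tcp_pos: [0.5155, -0.1333, 0.1604]
eef_rot: [-180.0, -0.1, -160.4]
contact_force: [0.4, -0.7, 0.3]
gripper_width: 0.044
```

```bash
python3 st.py; python3 - <<'E'
from h import *
c=cap('side');cv2.imwrite('pics/p1.png',cv2.resize(c['image'][110:290,250:430],None,fx=3,fy=3))
E
```

```text
tcp_pos [ 0.5155 -0.1333  0.1604]
eef_rot [-1.799799e+02 -5.570000e-02 -1.603938e+02]
contact_force [ 0.4438 -0.689   0.3159]
moment [ 0.0143 -0.0951  0.0147]
gripper_width 0.044
```

View pics/p1.png

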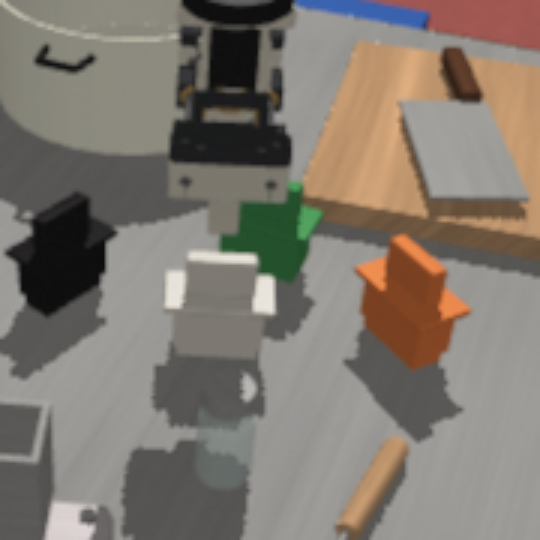

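The gripper hangs right over the white pusher, clear of its neighbours.

Call:
{"op": "step_arm", "data": {"increments": [{"tx": -1.5, "ty": -4.5, "tz": -30, "ax": 0, "ay": 0, "az": 0, "claw": 0}, {"tx": 0, "ty": 0, "tz": -30, "ax": 0, "ay": 0, "az": 0, "claw": 0}, {"tx": 0, "ty": 0, "tz": -15, "ax": 0, "ay": 0, "az": 0, "claw": 0}, {"tx": 0, "ty": 0, "tz": -4, "ax": 0, "ay": 0, "az": 0, "claw": 0}, {"tx": 0, "ty": 0, "tz": 0, "ax": 0, "ay": 0, "az": 0, "claw": -1}, {"tx": 0, "ty": 0, "tz": 0, "ax": 0, "ay": 0, "az": 0, "claw": -1}, {"tx": 0, "ty": 0, "tz": 0, "ax": 0, "ay": 0, "az": 0, "claw": -1}, {"tx": 0, "ty": 0, "tz": 0, "ax": 0, "ay": 0, "az": 0, "claw": -1}, {"tx": 0, "ty": 0, "tz": 0, "ax": 0, "ay": 0, "az": 0, "claw": -1}, {"tx": 0, "ty": 0, "tz": 0, "ax": 0, "ay": 0, "az": 0, "claw": -1}], "newtons": 30}}

```text
time_s: 14.4
tcp_pos: [0.5143, -0.1377, 0.0817]
eef_rot: [-180.0, 0.1, -160.4]
contact_force: [-1.4, 0.4, 6.3]
gripper_width: 0.0162
```

```bash
python3 st.py
```

```text
tcp_pos [ 0.5143 -0.1377  0.0817]
eef_rot [-1.799655e+02  7.440000e-02 -1.603952e+02]
contact_force [-1.4032  0.3649  6.3121]
moment [ 0.26    0.3831 -0.0161]
gripper_width 0.0162
```

Call:
{"op": "step_arm", "data": {"increments": [{"tx": 0, "ty": 0, "tz": 25, "ax": 0, "ay": 0, "az": 0, "claw": -1}, {"tx": 0, "ty": 0, "tz": 45, "ax": 0, "ay": 0, "az": 0, "claw": -1}, {"tx": 0, "ty": 0, "tz": 45, "ax": 0, "ay": 0, "az": 0, "claw": -1}, {"tx": 2, "ty": 15, "tz": 45, "ax": 0, "ay": 0, "az": 0, "claw": -1}, {"tx": 3, "ty": 25, "tz": 40, "ax": 0, "ay": 0, "az": 0, "claw": -1}, {"tx": 3.5, "ty": 35, "tz": 28, "ax": 0, "ay": 0, "az": -0.3, "claw": -1}, {"tx": 4, "ty": 45, "tz": 0, "ax": 0, "ay": 0, "az": -0.3, "claw": -1}, {"tx": 4, "ty": 45, "tz": 0, "ax": 0, "ay": 0, "az": -0.3, "claw": -1}, {"tx": 4, "ty": 45, "tz": 0, "ax": 0, "ay": 0, "az": -0.3, "claw": -1}, {"tx": 4, "ty": 45, "tz": 0, "ax": 0, "ay": 0, "az": -0.1, "claw": -1}, {"tx": 2, "ty": 40, "tz": 0, "ax": 0, "ay": 0, "az": 0, "claw": -1}, {"tx": 2, "ty": 30, "tz": 0, "ax": 0, "ay": 0, "az": 0, "claw": -1}]}}

```text
time_s: 15.6
tcp_pos: [0.5416, 0.1897, 0.3082]
eef_rot: [180.0, -0.1, -161.7]
contact_force: [0.0, -1.0, -2.0]
gripper_width: 0.0156
```

Call:
{"op": "step_arm", "data": {"increments": [{"tx": 0, "ty": 8, "tz": 0, "ax": 0, "ay": 0, "az": 0, "claw": -1}, {"tx": 0, "ty": 0, "tz": 0, "ax": 0, "ay": 0, "az": 0, "claw": -1}, {"tx": 0, "ty": 0, "tz": 0, "ax": 0, "ay": 0, "az": 0, "claw": -1}]}}

```text
time_s: 15.9
tcp_pos: [0.5418, 0.1947, 0.3085]
eef_rot: [-180.0, -0.1, -161.7]
contact_force: [-0.2, 0.1, -2.8]
gripper_width: 0.0158
```

```bash
python3 st.py; python3 - <<'E'
from ang import *
c=cap('side');P=cloud(c);cv2.imwrite('pics/p2.png',cv2.resize(c['image'][150:350,130:350],None,fx=2.7,fy=2.7))
print('rim',rect(P,near(P,.542,.196,.075,.188,.2)));print('chute',face(P,.023,.14,.19,.035))
print('foot',face(P,.017,.235,.265,.03,18.5)); m=near(P,.542,.196,.08,.262,.285);print('flange',rect(P,m))
E
```

```text
tcp_pos [0.5418 0.1947 0.3085]
eef_rot [-1.799840e+02 -5.960000e-02 -1.617118e+02]
contact_force [-0.1574  0.0906 -2.8116]
moment [-0.0501 -0.0177 -0.0015]
gripper_width 0.0158
rim (array([543.6, 196.5]), array([84.3, 48.3]), 19.0, 599, np.float64(194.2))
chute (np.float64(18.54), np.float64(22.5), np.int64(880), 'rms', np.float64(0.7), 'tilt', np.float64(-0.14))
foot (np.float64(18.44), np.float64(15.6), np.int64(517), 'rms', np.float64(0.82), 'tilt', np.float64(0.96))
flange (array([541.6, 195.2]), array([87.6, 52.2]), 18.8, 853, np.float64(283.4))
```

View pics/p2.png

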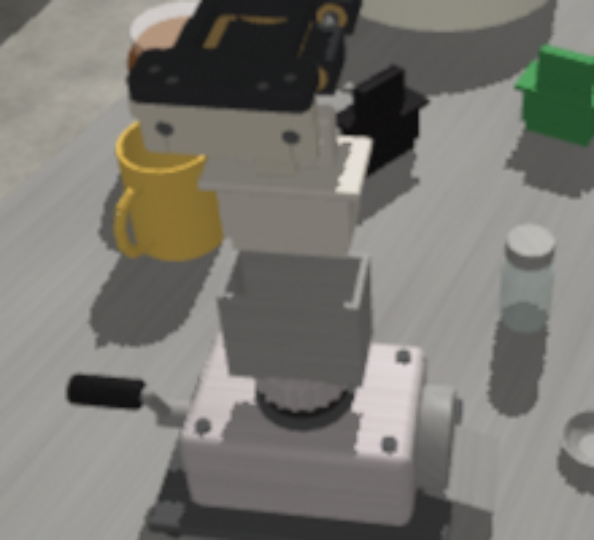

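The pusher hangs squarely above the mouth, about 2 mm off along x and 1 mm along y. I'll correct that and lower into the mouth.

Call:
{"op": "step_arm", "data": {"increments": [{"tx": 1.6, "ty": 1.7, "tz": 0, "ax": 0, "ay": 0, "az": 0.1, "claw": -1}, {"tx": 0, "ty": 0, "tz": -10, "ax": 0, "ay": 0, "az": 0, "claw": -1}, {"tx": 0, "ty": 0, "tz": -10, "ax": 0, "ay": 0, "az": 0, "claw": -1}, {"tx": 0, "ty": 0, "tz": -8, "ax": 0, "ay": 0, "az": 0, "claw": -1}, {"tx": 0, "ty": 0, "tz": -5, "ax": 0, "ay": 0, "az": 0, "claw": -1}, {"tx": 0, "ty": 0, "tz": -4, "ax": 0, "ay": 0, "az": 0, "claw": -1}, {"tx": 0, "ty": 0, "tz": 0, "ax": 0, "ay": 0, "az": 0, "claw": -1}, {"tx": 0, "ty": 0, "tz": 0, "ax": 0, "ay": 0, "az": 0, "claw": -1}]}}

```text
time_s: 16.75
tcp_pos: [0.5439, 0.1971, 0.2721]
eef_rot: [-180.0, 0.0, -161.6]
contact_force: [0.1, -0.9, -2.1]
gripper_width: 0.0156
```

```bash
python3 st.py
```

```text
tcp_pos [0.5439 0.1971 0.2721]
eef_rot [-1.799952e+02  1.570000e-02 -1.616053e+02]
contact_force [ 0.1218 -0.9111 -2.1286]
moment [ 0.02   -0.0097  0.0377]
gripper_width 0.0156
```

Call:
{"op": "step_arm", "data": {"increments": [{"tx": -0.4, "ty": -0.6, "tz": -3, "ax": 0, "ay": 0, "az": 0, "claw": -1}, {"tx": 0, "ty": 0, "tz": -2, "ax": 0, "ay": 0, "az": 0, "claw": -1}, {"tx": 0, "ty": 0, "tz": -2, "ax": 0, "ay": 0, "az": 0, "claw": -1}, {"tx": 0, "ty": 0, "tz": -2, "ax": 0, "ay": 0, "az": 0, "claw": -1}, {"tx": 0, "ty": 0, "tz": -2, "ax": 0, "ay": 0, "az": 0, "claw": -1}, {"tx": 0, "ty": 0, "tz": 0, "ax": 0, "ay": 0, "az": 0, "claw": -1}]}}

```text
time_s: 17.35
tcp_pos: [0.5432, 0.1964, 0.2605]
eef_rot: [-180.0, -0.0, -161.6]
contact_force: [0.9, 0.1, -1.8]
gripper_width: 0.0155
```

```bash
python3 st.py
```

```text
tcp_pos [0.5432 0.1964 0.2605]
eef_rot [-1.799936e+02 -3.120000e-02 -1.616132e+02]
contact_force [ 0.8801  0.0801 -1.7842]
moment [ 0.0067  0.0027 -0.0142]
gripper_width 0.0155
```

Its full section has entered the mouth without contact force. Going on down.

Call:
{"op": "step_arm", "data": {"increments": [{"tx": 0, "ty": 0, "tz": -4, "ax": 0, "ay": 0, "az": 0, "claw": -1}, {"tx": 0, "ty": 0, "tz": -4, "ax": 0, "ay": 0, "az": 0, "claw": -1}, {"tx": 0, "ty": 0, "tz": -4, "ax": 0, "ay": 0, "az": 0, "claw": -1}, {"tx": 0, "ty": 0, "tz": -4, "ax": 0, "ay": 0, "az": 0, "claw": -1}, {"tx": 0, "ty": 0, "tz": -4, "ax": 0, "ay": 0, "az": 0, "claw": -1}, {"tx": 0, "ty": 0, "tz": -4, "ax": 0, "ay": 0, "az": 0, "claw": -1}, {"tx": 0, "ty": 0, "tz": -4, "ax": 0, "ay": 0, "az": 0, "claw": -1}, {"tx": 0, "ty": 0, "tz": -2, "ax": 0, "ay": 0, "az": 0, "claw": -1}, {"tx": 0, "ty": 0, "tz": 0, "ax": 0, "ay": 0, "az": 0, "claw": -1}, {"tx": 0, "ty": 0, "tz": 0, "ax": 0, "ay": 0, "az": 0, "claw": -1}]}}

```text
time_s: 18.35
tcp_pos: [0.5435, 0.1965, 0.231]
eef_rot: [-180.0, 0.0, -161.6]
contact_force: [0.1, 0.3, -2.0]
gripper_width: 0.0159
```

```bash
python3 st.py
```

```text
tcp_pos [0.5435 0.1965 0.231 ]
eef_rot [-1.799979e+02  9.900000e-03 -1.616117e+02]
contact_force [ 0.1485  0.3271 -1.984 ]
moment [ 0.0424 -0.012   0.0245]
gripper_width 0.0159
```

Call:
{"op": "step_arm", "data": {"increments": [{"tx": 0, "ty": 0, "tz": -1.5, "ax": 0, "ay": 0, "az": 0, "claw": -1}, {"tx": 0, "ty": 0, "tz": -1, "ax": 0, "ay": 0, "az": 0, "claw": -1}, {"tx": 0, "ty": 0, "tz": -1, "ax": 0, "ay": 0, "az": 0, "claw": -1}, {"tx": 0, "ty": 0, "tz": 0, "ax": 0, "ay": 0, "az": 0, "claw": -1}]}}

```text
time_s: 18.75
tcp_pos: [0.5433, 0.1964, 0.2272]
eef_rot: [-180.0, -0.0, -161.6]
contact_force: [0.2, -0.0, -2.1]
gripper_width: 0.0155
```

```bash
python3 st.py
```

```text
tcp_pos [0.5433 0.1964 0.2272]
eef_rot [-1.799982e+02 -1.360000e-02 -1.616140e+02]
contact_force [ 0.2201 -0.0379 -2.1254]
moment [ 0.0417 -0.0212 -0.0135]
gripper_width 0.0155
```

Call:
{"op": "step_arm", "data": {"increments": [{"tx": 0, "ty": 0, "tz": -0.7, "ax": 0, "ay": 0, "az": 0, "claw": -1}, {"tx": 0, "ty": 0, "tz": -0.7, "ax": 0, "ay": 0, "az": 0, "claw": -1}, {"tx": 0, "ty": 0, "tz": 0, "ax": 0, "ay": 0, "az": 0, "claw": -1}]}}

```text
time_s: 19.05
tcp_pos: [0.5436, 0.1966, 0.2267]
eef_rot: [180.0, 0.1, -161.6]
contact_force: [-1.3, 0.1, 3.6]
gripper_width: 0.0161
```

```bash
python3 st.py
```

```text
tcp_pos [0.5436 0.1966 0.2267]
eef_rot [ 1.799907e+02  5.610000e-02 -1.616030e+02]
contact_force [-1.2524  0.125   3.5865]
moment [ 0.1763  0.6587 -0.0581]
gripper_width 0.0161
```

The flange met the rim at the predicted height, with about 6 N. Releasing and withdrawing.

Call:
{"op": "step_arm", "data": {"increments": [{"tx": 0, "ty": 0, "tz": 0, "ax": 0, "ay": 0, "az": 0, "claw": 0}, {"tx": 0, "ty": 0, "tz": 0, "ax": 0, "ay": 0, "az": 0, "claw": 0}, {"tx": 0, "ty": 0, "tz": 0, "ax": 0, "ay": 0, "az": 0, "claw": 0}, {"tx": 0, "ty": 0, "tz": 15, "ax": 0, "ay": 0, "az": 0, "claw": 0}, {"tx": 0, "ty": 0, "tz": 30, "ax": 0, "ay": 0, "az": 0, "claw": 0}, {"tx": 0, "ty": 0, "tz": 40, "ax": 0, "ay": 0, "az": 0, "claw": 0}, {"tx": -2, "ty": -35, "tz": 20, "ax": 0, "ay": 0, "az": 0, "claw": 0}, {"tx": -3, "ty": -45, "tz": 0, "ax": 0, "ay": 0, "az": 0, "claw": 0}, {"tx": -3, "ty": -45, "tz": 0, "ax": 0, "ay": 0, "az": 0, "claw": 0}, {"tx": -3, "ty": -45, "tz": 0, "ax": 0, "ay": 0, "az": 0, "claw": 0}, {"tx": -3, "ty": -45, "tz": 0, "ax": 0, "ay": 0, "az": 0, "claw": 0}, {"tx": 0, "ty": 0, "tz": 0, "ax": 0, "ay": 0, "az": 0, "claw": 0}]}}

```text
time_s: 20.25
tcp_pos: [0.5286, -0.0226, 0.3313]
eef_rot: [-180.0, -0.0, -161.8]
contact_force: [-0.5, -0.2, 0.6]
gripper_width: 0.0437
```

```bash
python3 st.py; python3 ang.py; python3 - <<'E'
from ang import *
c=dict(np.load('side.npz'));P=cloud(c);cv2.imwrite('pics/f.png',cv2.resize(c['image'][150:350,130:350],None,fx=2.7,fy=2.7))
m=near(P,.543,.196,.06,.196,.212);Q=P[m];print('flange',rect(P,m))
A=np.c_[Q[:,:2]-[.543,.196],np.ones(len(Q))];k=np.linalg.lstsq(A,Q[:,2],rcond=None)[0]
for _ in range(3):
    g=abs(Q[:,2]-A@k)<.002;k=np.linalg.lstsq(A[g],Q[g,2],rcond=None)[0]
print('plane tilt deg',np.degrees(k[:2]),'z',k[2],g.sum())
E
```

```text
tcp_pos [ 0.5286 -0.0226  0.3313]
eef_rot [-1.799667e+02 -1.700000e-03 -1.618402e+02]
contact_force [-0.4709 -0.2485  0.5902]
moment [ 0.0432  0.0386 -0.0259]
gripper_width 0.0437
chute (np.float64(18.52), np.float64(22.5), np.int64(880), 'rms', np.float64(0.73), 'tilt', np.float64(-0.05))
house (np.float64(18.11), np.float64(49.7), np.int64(1225), 'rms', np.float64(0.67), 'tilt', np.float64(0.08))
[0.58838581 0.24787922] [0.47511043 0.20985875] [0.49739038 0.14195069] 18.554144335051852 18.164147314774752 centre [0.54288809 0.19491496]
flange (array([543.3, 197.6]), array([87.9, 50.5]), 18.9, 946, np.float64(202.8))
plane tilt deg [ 0.16473868 -0.17015122] z 0.2028112915509671 756
```

View pics/f.png

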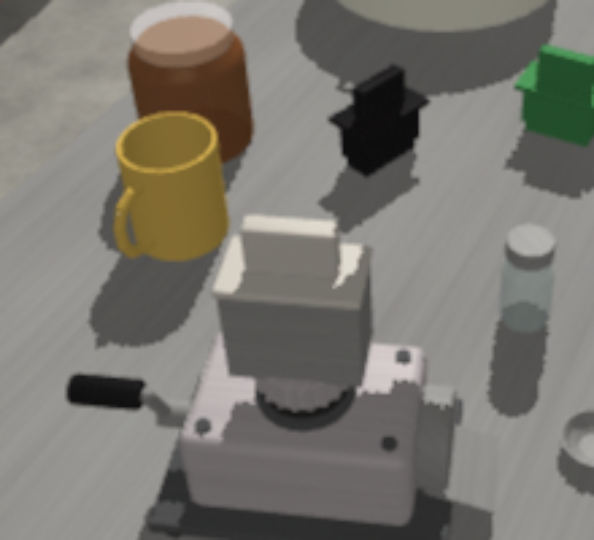

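The flange lies flat on the rim: its top is at 202.8 mm, about 6 mm above the 197 mm rim, and its tilt is under 0.3°. The chute is still square, so I'm handing in.

```bash
python3 -c "
from plant import r
print(r.close_job())"
```

```text
the job is handed in; nothing more can be done
None
```

The chute is screwed down to the right square position and the white pusher sits fully home in its mouth. I handed the job in at about 20 s of the 72 s allowed.

- **Chute:** I turned it clockwise about 144° to the first square it met. The washer bit on the way, with 0.4–0.7 Nm held on the paused grip. The first turn stopped 2.5° short, so I gripped again and added the rest. During that second turn a partly hidden view read about 1° past square, but the clear view after release did not. The last check gave the chute 18.5° against the housing at 18.1°, so about 0.4° short of square, which is within my measuring error.
- **Pusher:** It went in without contact until the flange met the rim at the expected height, with about 6 N. I then let go. Afterwards the flange top was at 202.8 mm on a rim at about 197 mm, tilted less than 0.3°.
- **Other things:** The last picture shows the mug, the shaker, and the black and green lookalikes where they were. The orange lookalike was outside that picture. The gripper was clear of everything at hand-in.

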